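# Block out the inkstone case

## Task

Get the inkstone case ready to ship: in every lane that holds an inkstone box, fill the leftover gap with one sound wooden chock of the width that fits it, upright and down on the case floor, so that nothing can shift. Put every broken or short chock in the grey reject tub, keep the sound spare chocks out of the tub, and leave the other things on the bench where they are.

Things in the scene. Friction and masses are not known exactly. Their poses are not given: they have to be found in the camera images.
- case_floor (a point): Open plywood shipping case, fixed to the bench, 162 mm (its x) by 254 mm (its y), floor 6 mm thick, walls and dividers 6 mm thick and 35 mm high above the floor (rim 41 mm above the bench). Three dividers make four lanes along its x, each 150 mm long and 56 mm wide, lane centres at y = -93, -31, +31, +93 mm (lanes 0 to 3). It lies at any yaw. Point: centre of the case floor's upper side.
- gap0 (a point): Centre, on the case floor, of the leftover gap of lane 0, at the -x end of the lane: 55 mm along the lane (case x) by 56 mm across (case y). It is to be filled only when stone0 is in the lane. Same axes as the case.
- stone0_c (a point): Boxed inkstone in lane 0, covered in blue cloth, 94 x 52 x 32 mm, about 0.45 kg, loose, pushed to the +x end of its lane. May be absent (lane then empty). Point: its centre; axes as the case.
- gap1 (a point): Centre, on the case floor, of the leftover gap of lane 1, at the +x end of the lane: 39 mm along the lane (case x) by 56 mm across (case y). It is to be filled only when stone1 is in the lane. Same axes as the case.
- stone1_c (a point): Boxed inkstone in lane 1, covered in blue cloth, 110 x 52 x 32 mm, about 0.45 kg, loose, pushed to the -x end of its lane. May be absent (lane then empty). Point: its centre; axes as the case.
- gap2 (a point): Centre, on the case floor, of the leftover gap of lane 2, at the +x end of the lane: 55 mm along the lane (case x) by 56 mm across (case y). It is to be filled only when stone2 is in the lane. Same axes as the case.
- stone2_c (a point): Boxed inkstone in lane 2, covered in blue cloth, 94 x 52 x 32 mm, about 0.45 kg, loose, pushed to the -x end of its lane. May be absent (lane then empty). Point: its centre; axes as the case.
- gap3 (a point): Centre, on the case floor, of the leftover gap of lane 3, at the -x end of the lane: 39 mm along the lane (case x) by 56 mm across (case y). It is to be filled only when stone3 is in the lane. Same axes as the case.
- stone3_c (a point): Boxed inkstone in lane 3, covered in blue cloth, 110 x 52 x 32 mm, about 0.45 kg, loose, pushed to the +x end of its lane. May be absent (lane then empty). Point: its centre; axes as the case.
- wide0_c (a point): Sound wide chock, body 50 mm (its x) by 50 mm (its y), for a 55 mm gap. Beech, 67 mm high: a body 35 mm high, and on its middle an upright finger rib 16 mm thick (chock's own x), 32 mm high, 40 mm long along the chock's own y; take it by this rib from above. About 80 g. Point: on its axis, half-way up (33.5 mm above its underside); z is up; starts standing on the bench, yaw within 0.9 rad of the world. 
- wide1_c (a point): Sound wide chock, body 50 mm (its x) by 50 mm (its y), for a 55 mm gap. Beech, 67 mm high: a body 35 mm high, and on its middle an upright finger rib 16 mm thick (chock's own x), 32 mm high, 40 mm long along the chock's own y; take it by this rib from above. About 80 g. Point: on its axis, half-way up (33.5 mm above its underside); z is up; starts standing on the bench, yaw within 0.9 rad of the world. 
- narrow0_c (a point): Sound narrow chock, body 34 mm (its x) by 50 mm (its y), for a 39 mm gap. Beech, 67 mm high: a body 35 mm high, and on its middle an upright finger rib 16 mm thick (chock's own x), 32 mm high, 40 mm long along the chock's own y; take it by this rib from above. About 80 g. Point: on its axis, half-way up (33.5 mm above its underside); z is up; starts standing on the bench, yaw within 0.9 rad of the world. 
- narrow1_c (a point): Sound narrow chock, body 34 mm (its x) by 50 mm (its y), for a 39 mm gap. Beech, 67 mm high: a body 35 mm high, and on its middle an upright finger rib 16 mm thick (chock's own x), 32 mm high, 40 mm long along the chock's own y; take it by this rib from above. About 80 g. Point: on its axis, half-way up (33.5 mm above its underside); z is up; starts standing on the bench, yaw within 0.9 rad of the world. 
- chip0_c (a point): Broken wide chock: body 50 by 50 mm with a 20 (x) by 24 mm (y) corner missing at +x +y, full height. May be absent. Beech, 67 mm high: a body 35 mm high, and on its middle an upright finger rib 16 mm thick (chock's own x), 32 mm high, 40 mm long along the chock's own y; take it by this rib from above. About 80 g. Point: on its axis, half-way up (33.5 mm above its underside); z is up; starts standing on the bench, yaw within 0.9 rad of the world. 
- chip1_c (a point): Broken narrow chock: body 34 (x) by 50 mm (y) with a 13.6 (x) by 24 mm (y) corner missing at +x +y, full height. May be absent. Beech, 67 mm high: a body 35 mm high, and on its middle an upright finger rib 16 mm thick (chock's own x), 32 mm high, 40 mm long along the chock's own y; take it by this rib from above. About 80 g. Point: on its axis, half-way up (33.5 mm above its underside); z is up; starts standing on the bench, yaw within 0.9 rad of the world. 
- chip2_c (a point): Short wide chock: body 50 (x) by only 34 mm (y), rib 34 mm long. May be absent. Beech, 67 mm high: a body 35 mm high, and on its middle an upright finger rib 16 mm thick (chock's own x), 32 mm high, with its length along the chock's own y; take it by this rib from above. About 80 g. Point: on its axis, half-way up (33.5 mm above its underside); z is up; starts standing on the bench, yaw within 0.9 rad of the world. 
- chip3_c (a point): Short narrow chock: body 34 (x) by only 34 mm (y), rib 34 mm long. May be absent. Beech, 67 mm high: a body 35 mm high, and on its middle an upright finger rib 16 mm thick (chock's own x), 32 mm high, with its length along the chock's own y; take it by this rib from above. About 80 g. Point: on its axis, half-way up (33.5 mm above its underside); z is up; starts standing on the bench, yaw within 0.9 rad of the world. 
- tub_in (a point): Reject tub, low grey plastic tray fixed to the bench, outside 170 mm (its x) by 200 mm (its y), walls 5 mm thick, rim 45 mm above the bench. Point: centre of its inner floor, 5 mm above the bench.
- dropper_c (a point): Bystander: small blue ceramic water dropper, 38 mm across, 30 mm high, loose. Point: 15 mm above its underside, on its axis.
- ink_c (a point): Bystander: ink jar, 42 mm across, 55 mm high, loose. Point: 15 mm above its underside, on its axis.
- cards_c (a point): Bystander: stack of cards 55 x 90 x 35 mm, loose. Point: 15 mm above its underside, on its axis.
- seal_c (a point): Bystander: marble seal 25 x 25 x 45 mm, loose. Point: 15 mm above its underside, on its axis.
- rest_c (a point): Bystander: white brush rest 30 x 100 x 20 mm, loose. Point: 15 mm above its underside, on its axis.
Things that resemble listed ones, but are neither listed nor needed, are in the scene too. Leave any green look-alike of the part that bears chip0_c alone.

How it is judged:
At the end, for the whole second after the job is handed in: Each inkstone box present lies flat in its lane and a sound chock of the fitting width stands upright (within 0.08 rad) between it and the lane's end, down on the floor within 4 mm; every broken or short chock present is inside the reject tub; no sound chock is in the tub; the chocks are at rest (((x of wide0_c in the frame of stone0_c between -0.08 and -0.069 m and y of wide0_c in the frame of stone0_c between -0.008 and 0.008 m and z of wide0_c in the frame of stone0_c between 0.0135 and 0.0215 m and angle between the z axis of wide0_c and the z axis of stone0_c, either way round below 0.08 rad) or (x of wide1_c in the frame of stone0_c between -0.08 and -0.069 m and y of wide1_c in the frame of stone0_c between -0.008 and 0.008 m and z of wide1_c in the frame of stone0_c between 0.0135 and 0.0215 m and angle between the z axis of wide1_c and the z axis of stone0_c, either way round below 0.08 rad)) and z of stone0_c in the frame of case_floor between 0.012 and 0.02 m and y of stone0_c in the frame of case_floor between -0.099 and -0.087 m and ((x of narrow0_c in the frame of stone1_c between 0.069 and 0.08 m and y of narrow0_c in the frame of stone1_c between -0.008 and 0.008 m and z of narrow0_c in the frame of stone1_c between 0.0135 and 0.0215 m and angle between the z axis of narrow0_c and the z axis of stone1_c, either way round below 0.08 rad) or (x of narrow1_c in the frame of stone1_c between 0.069 and 0.08 m and y of narrow1_c in the frame of stone1_c between -0.008 and 0.008 m and z of narrow1_c in the frame of stone1_c between 0.0135 and 0.0215 m and angle between the z axis of narrow1_c and the z axis of stone1_c, either way round below 0.08 rad)) and z of stone1_c in the frame of case_floor between 0.012 and 0.02 m and y of stone1_c in the frame of case_floor between -0.037 and -0.025 m and ((x of wide0_c in the frame of stone2_c between 0.069 and 0.08 m and y of wide0_c in the frame of stone2_c between -0.008 and 0.008 m and z of wide0_c in the frame of stone2_c between 0.0135 and 0.0215 m and angle between the z axis of wide0_c and the z axis of stone2_c, either way round below 0.08 rad) or (x of wide1_c in the frame of stone2_c between 0.069 and 0.08 m and y of wide1_c in the frame of stone2_c between -0.008 and 0.008 m and z of wide1_c in the frame of stone2_c between 0.0135 and 0.0215 m and angle between the z axis of wide1_c and the z axis of stone2_c, either way round below 0.08 rad)) and z of stone2_c in the frame of case_floor between 0.012 and 0.02 m and y of stone2_c in the frame of case_floor between 0.025 and 0.037 m and ((x of narrow0_c in the frame of stone3_c between -0.08 and -0.069 m and y of narrow0_c in the frame of stone3_c between -0.008 and 0.008 m and z of narrow0_c in the frame of stone3_c between 0.0135 and 0.0215 m and angle between the z axis of narrow0_c and the z axis of stone3_c, either way round below 0.08 rad) or (x of narrow1_c in the frame of stone3_c between -0.08 and -0.069 m and y of narrow1_c in the frame of stone3_c between -0.008 and 0.008 m and z of narrow1_c in the frame of stone3_c between 0.0135 and 0.0215 m and angle between the z axis of narrow1_c and the z axis of stone3_c, either way round below 0.08 rad)) and z of stone3_c in the frame of case_floor between 0.012 and 0.02 m and y of stone3_c in the frame of case_floor between 0.087 and 0.099 m and not (x of wide0_c in the frame of tub_in between -0.08 and 0.08 m and y of wide0_c in the frame of tub_in between -0.095 and 0.095 m and z of wide0_c in the frame of tub_in below 0.085 m) and linear speed of each of wide0, wide1, narrow0, narrow1, chip0, chip1, chip2, chip3 below 0.03 m/s and not (x of wide1_c in the frame of tub_in between -0.08 and 0.08 m and y of wide1_c in the frame of tub_in between -0.095 and 0.095 m and z of wide1_c in the frame of tub_in below 0.085 m) and not (x of narrow0_c in the frame of tub_in between -0.08 and 0.08 m and y of narrow0_c in the frame of tub_in between -0.095 and 0.095 m and z of narrow0_c in the frame of tub_in below 0.085 m) and not (x of narrow1_c in the frame of tub_in between -0.08 and 0.08 m and y of narrow1_c in the frame of tub_in between -0.095 and 0.095 m and z of narrow1_c in the frame of tub_in below 0.085 m) and x of chip0_c in the frame of tub_in between -0.08 and 0.08 m and y of chip0_c in the frame of tub_in between -0.095 and 0.095 m and z of each of chip0_c, chip1_c, chip2_c, chip3_c in the frame of tub_in below 0.085 m and x of chip1_c in the frame of tub_in between -0.08 and 0.08 m and y of chip1_c in the frame of tub_in between -0.095 and 0.095 m and x of chip2_c in the frame of tub_in between -0.08 and 0.08 m and y of chip2_c in the frame of tub_in between -0.095 and 0.095 m and x of chip3_c in the frame of tub_in between -0.08 and 0.08 m and y of chip3_c in the frame of tub_in between -0.095 and 0.095 m); the robot touches nothing.
It fails at once if the dropper is knocked over or moved more than 6 cm (distance of dropper_c from where it was at the start of the episode above 0.06 m or angle between dropper_c's own z axis and vertical above 0.7 rad).
It fails at once if the ink is knocked over or moved more than 6 cm (distance of ink_c from where it was at the start of the episode above 0.06 m or angle between ink_c's own z axis and vertical above 0.7 rad).
It fails at once if the cards is knocked over or moved more than 6 cm (distance of cards_c from where it was at the start of the episode above 0.06 m or angle between cards_c's own z axis and vertical above 0.7 rad).
It fails at once if the seal is knocked over or moved more than 6 cm (distance of seal_c from where it was at the start of the episode above 0.06 m or angle between seal_c's own z axis and vertical above 0.7 rad).
It fails at once if the rest is knocked over or moved more than 6 cm (distance of rest_c from where it was at the start of the episode above 0.06 m or angle between rest_c's own z axis and vertical above 0.7 rad).
Of chip0, chip1, chip2, chip3 only 3 to 4 are there at a start; the rules pass over those that are not, and their reading is None.
Of stone0, stone1, stone2, stone3 only 3 to 4 are there at a start; the rules pass over those that are not, and their reading is None.
At some moment in a run one of chip0, chip1, chip2, chip3 may be knocked a few centimetres aside while the robot is not near it.
It also fails if it takes over 208 s, if anything falls off the work surface, if the arm or the gripper's body presses on something with over 40 N, if the wrist force passes 120 N, or if a joint passes its speed limit or range.

## Robot

A 6-joint arm with a two-finger parallel gripper is mounted at the origin on the work surface. World frame = base frame: x ahead of the robot, y to its left, z up, the work surface at z = 0. Lengths are in m, angles in rad, forces in N, time in s.
With the tool pointing down it reaches from about 0.35 to 0.85 m from the base axis. Payload 8.1 kg.
Tool frame: the origin (TCP) lies at the very end of the fingers, on their centre line; the grasp point (between the pads) lies robot.hold_point_z behind it (robot.hold_point_z is the distance from the TCP to the grasp point, in m); z points along the fingers, y is the direction in which the jaws open and shut (so a half turn about z gives the same grasp; the last joint's range is limited). The gripper opens to 93 mm and grips with 3 to 60 N. Pads are 15 mm wide; open, the fingers measure 128 mm over their backs; the gripper's body (75 mm by 188 mm) begins 65 mm behind the grasp point.
Start: joints at [1.04, 0.13, 1.488, -0, 1.523, -0.085], TCP at [0.259, 0.541, 0.219] pointing down, gripper open.
Joint ranges: [-2.96, 2.96], [-0.89, 2.26], [0.02, 2.5], [-1.34, 4.48], [0, 2.73], [-2.66, 2.66]. Speed limits (rad/s): [2.39, 2.39, 2.79, 3.14, 3.14, 3.14].

## Interface

Orientations are given as a rotation vector (axis times angle).
In Python, from plant import robot, cams gives the robot as it stands. The module is installed in compiled form; this text tells all that it offers.
- The arm moves only by the tool step_arm, never from a script. Its argument "deltas" is a list of rows, each an object with "offset": the shift along the tool's x, y, z in cm, a list of three; "roll": the turn about the tool's z in rad. In form: [{"offset": [x, y, z], "roll": roll}, ...]. A call has 1 to 12 rows; each row shifts and turns the commanded pose from where the row before left it, along the tool's axes as they then stand; what a row does not reach is not made up. A row lasts 1/8 s, in which the tool goes at most 62.5 mm and 10.7 degrees, less where a joint would pass 70% of its speed; a pose out of reach is approached as far as the arm can. A call with a gripper value outside its range is refused whole. "fingers" is the finger opening in cm, from 0 to 9.3, set as the call begins (left out, the last holds). The fingers move at their own pace and stop on an object; "grip_force" is the grip in N (left out, the last holds). Time passes only in rows, so rows that do not move let the fingers close. It gives the time, the measured TCP pose, the force and the opening at its end, in the units of the state.
- robot.read_state(): the state, without advancing time (a new reading comes with each control period).
- cams.read_camera(name): name is "scene" or "side" or "wrist"; returns a dict with "pixels" (384x512x3 uint8, red, green, blue), "fx", "fy", "cx", "cy" (pixels), "extrinsics" (4x4, takes a point from world to camera coordinates). Camera axes: x right, y down, z forward; pixel columns grow to the right and rows downward; lengths in m; the calibration is good to about 2 mm. A picture is of the moment at which its call begins. There is no depth.
- robot.close_job(): hands the job in, once; it reports no verdict.
Trained networks look in a picture, given as the dict that the camera call returned (one of the last four; its "shot" number tells which), for a name from the list of things; names that differ only in an ending like _2 or _b are one class to them, and where a whole thing is asked for, a point or a joint stands for the part that bears it (a point fixed in the world has none). Each returns a list of dicts, best first, with "score" (0 to 1); they miss things now and then, are a little off and sometimes report something else, mostly with a low value. They report only what shows in the picture. A call takes as long as a camera call. They do not tell look-alikes from the thing itself.
- cams.boxes_of(picture, thing): "xy" ([column, row] in pixels, amid what is visible of it).
- cams.silhouettes(picture, thing): "mask" (384x512 bool, what is visible of it) and "xy" ([column, row] in pixels, amid what is visible of it).
- cams.pinpoint(picture, thing): "xy" ([column, row] in pixels: a listed point, or the origin of a listed thing).
The state is a dict: "t": time; "q": joint angles; "dq": joint speeds; "joint_torque": joint torques, N m; "tool_pos": TCP position; "orientation": TCP orientation; "force": force on the tool from outside, world axes, zero at the start; "wrist_torque": the same for the moment, N m; "opening": finger opening in m.
Only numpy, scipy, OpenCV 4.12 (cv2) and the standard library are available. Lean on these libraries where they do the work, as an engineer would, in place of code of your own. Each camera call takes 0.05 s, during which the arm holds its last target. There are 200 camera calls.

## Working session

There is one attempt and no reset: what is moved stays moved. The work goes in short steps, Python scripts to look and compute and a tool call to move; the robot and the scene stay as the last step left them, time stands still between calls to the robot, and variables do not carry over. Pictures are saved under pics/ and viewed, about 12 in all and at most 16, crops included, and the job is handed in when it is done.

Besides the shell and the picture viewer there is one more tool, called after ">>>" as name([rows], argument=value, ...), one row to a line, values as JSON. step_arm: Moves the arm, as the interface text tells. Its arguments: {"type":"object","properties":{"deltas":{"type":"array"},"fingers":{"type":"number"},"grip_force":{"type":"number"}},"required":["deltas"]}

```bash
mkdir -p pics
python3 - <<'E'
from plant import robot, cams
import cv2,numpy as np
s=robot.read_state();print({k:np.round(v,3).tolist() for k,v in s.items()}, robot.hold_point_z)
for n in ["scene","side","wrist"]:
    p=cams.read_camera(n);print(n,p["fx"],p["fy"],p["cx"],p["cy"],np.round(p["extrinsics"],3).tolist(),p["shot"])
    cv2.imwrite(f"pics/{n}0.png",p["pixels"][:,:,::-1])
E
ls
```

```text
{'t': 0.0, 'q': [1.04, 0.131, 1.489, 0.0, 1.523, -0.085], 'dq': [0.001, 0.001, 0.001, 0.002, -0.001, 0.001], 'joint_torque': [0.0, -55.983, -49.177, 0.077, 0.035, -0.0], 'tool_pos': [0.258, 0.541, 0.218], 'orientation': [-0.694, -3.063, 0.003], 'force': [0.673, -0.193, 0.715], 'wrist_torque': [0.062, 0.041, 0.009], 'opening': 0.093} 0.0188
scene 392.4304871808588 392.4304871808588 254.42880191004895 183.4400715382406 [[0.825, 0.564, -0.009, -0.441], [0.425, -0.632, -0.648, -0.249], [-0.371, 0.532, -0.761, 1.375], [0.0, 0.0, 0.0, 1.0]] 1
side 487.2138878043416 487.2138878043416 254.48694231657845 189.9072069906343 [[0.906, -0.423, -0.014, -0.52], [-0.322, -0.668, -0.671, 0.191], [0.275, 0.612, -0.742, 1.154], [0.0, 0.0, 0.0, 1.0]] 2
wrist 274.8816788224706 274.8816788224706 257.7672411462672 186.13991752696893 [[0.43, 0.903, -0.002, -0.6], [0.861, -0.41, 0.302, -0.036], [0.272, -0.131, -0.953, 0.393], [0.0, 0.0, 0.0, 1.0]] 3
pics
```

View pics/scene0.png

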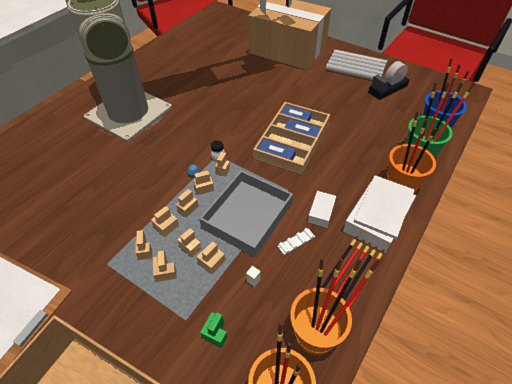

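View pics/side0.png

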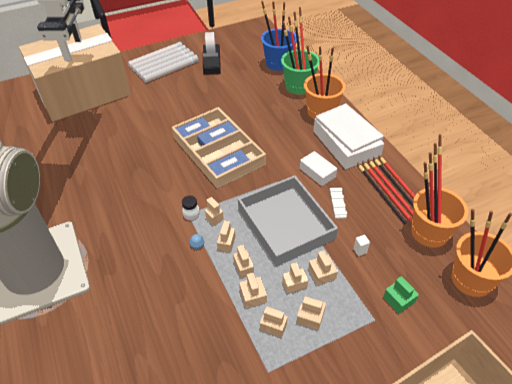

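The scene view shows eight chocks on the grey mat (e.g. (222,163), (203,182), (187,203), (164,220), (142,245), (163,265), (189,241), (210,256)) plus the green look-alike at (213,328). The case is at (292,137) with three blue boxes, and the tub is at (247,208).

```bash
cat > h.py <<'E'
from plant import robot, cams
import cv2, numpy as np
from scipy.spatial.transform import Rotation as R
def ray(p,xy):
    E=np.array(p["extrinsics"]);c=-E[:3,:3].T@E[:3,3]
    d=E[:3,:3].T@np.array([(xy[0]-p["cx"])/p["fx"],(xy[1]-p["cy"])/p["fy"],1]);return c,d/np.linalg.norm(d)
def onz(p,xy,z):
    c,d=ray(p,xy);return c+d*(z-c[2])/d[2]
def tri(rs):
    A=sum(np.eye(3)-np.outer(d,d) for c,d in rs);b=sum((np.eye(3)-np.outer(d,d))@c for c,d in rs);return np.linalg.solve(A,b)
def proj(p,X):
    E=np.array(p["extrinsics"]);v=E[:3,:3]@np.array(X)+E[:3,3];return np.array([p["fx"]*v[0]/v[2]+p["cx"],p["fy"]*v[1]/v[2]+p["cy"]])
def yaw():
    M=R.from_rotvec(robot.read_state()["orientation"]).as_matrix();return M
def big(p,box,name,s):
    x0,y0,x1,y1=box;im=p["pixels"][y0:y1,x0:x1,::-1];cv2.imwrite(name,cv2.resize(im,None,fx=s,fy=s,interpolation=cv2.INTER_CUBIC))
E
python3 - <<'E'
from h import *
P={n:cams.read_camera(n) for n in["scene","side"]}
Z=dict(wide0_c=.0335,narrow0_c=.0335,chip0_c=.0335,chip1_c=.0335,chip2_c=.0335,chip3_c=.0335,case_floor=.006,gap0=.006,gap1=.006,gap2=.006,gap3=.006,stone0_c=.022,stone1_c=.022,stone2_c=.022,stone3_c=.022,tub_in=.005,dropper_c=.015,ink_c=.015,cards_c=.015,seal_c=.015,rest_c=.015)
for k,z in Z.items():
    for n in P:
        for r in cams.pinpoint(P[n],k)[:9]:
            if r["score"]>.25: print(k,n,np.round(r["xy"]).tolist(),round(r["score"],2),np.round(onz(P[n],r["xy"],z)[:2],3).tolist())
big(P["scene"],(100,140,260,320),"pics/sc1.png",3.3)
big(P["side"],(180,180,360,360),"pics/si1.png",3.3)
E
```

```text
wide0_c scene [162.0, 221.0] 0.58 [0.438, -0.292]
wide0_c scene [205.0, 182.0] 0.4 [0.449, -0.123]
wide0_c side [254.0, 286.0] 0.8 [0.441, -0.279]
narrow0_c scene [204.0, 183.0] 0.58 [0.448, -0.125]
narrow0_c side [227.0, 234.0] 0.75 [0.444, -0.122]
chip0_c scene [164.0, 263.0] 0.91 [0.529, -0.38]
chip0_c scene [216.0, 327.0] 0.81 [0.728, -0.432]
chip0_c scene [297.0, 164.0] 0.26 [0.628, 0.085]
chip0_c side [404.0, 289.0] 0.69 [0.737, -0.429]
chip0_c side [311.0, 307.0] 0.58 [0.531, -0.379]
chip0_c side [359.0, 247.0] 0.49 [0.71, -0.291]
chip1_c scene [143.0, 243.0] 0.76 [0.444, -0.367]
chip1_c side [274.0, 322.0] 0.87 [0.444, -0.376]
chip1_c side [193.0, 133.0] 0.67 [0.499, 0.263]
chip2_c scene [186.0, 238.0] 0.69 [0.527, -0.296]
chip2_c scene [162.0, 220.0] 0.67 [0.437, -0.288]
chip2_c side [299.0, 277.0] 0.74 [0.544, -0.302]
chip3_c scene [221.0, 165.0] 0.71 [0.444, -0.043]
chip3_c side [212.0, 210.0] 0.69 [0.441, -0.034]
case_floor scene [290.0, 137.0] 0.77 [0.538, 0.201]
case_floor scene [193.0, 171.0] 0.4 [0.372, -0.09]
case_floor side [218.0, 149.0] 0.9 [0.549, 0.194]
gap0 sce
[... 1923 characters left out ...]
213.0] 0.83 [0.59, -0.132]
tub_in side [285.0, 223.0] 0.75 [0.598, -0.133]
tub_in side [188.0, 213.0] 0.5 [0.388, 0.006]
dropper_c side [194.0, 238.0] 0.52 [0.371, -0.084]
ink_c scene [218.0, 157.0] 0.74 [0.403, -0.008]
ink_c scene [190.0, 241.0] 0.69 [0.529, -0.288]
ink_c side [189.0, 210.0] 0.66 [0.391, 0.005]
cards_c scene [323.0, 209.0] 0.94 [0.766, -0.006]
cards_c side [316.0, 169.0] 0.79 [0.759, -0.008]
seal_c scene [251.0, 277.0] 0.76 [0.718, -0.284]
seal_c side [322.0, 266.0] 0.75 [0.612, -0.29]
seal_c side [360.0, 247.0] 0.59 [0.722, -0.283]
rest_c scene [298.0, 238.0] 0.89 [0.757, -0.124]
rest_c scene [298.0, 129.0] 0.28 [0.545, 0.24]
rest_c side [338.0, 198.0] 0.67 [0.757, -0.124]
```

View pics/si1.png

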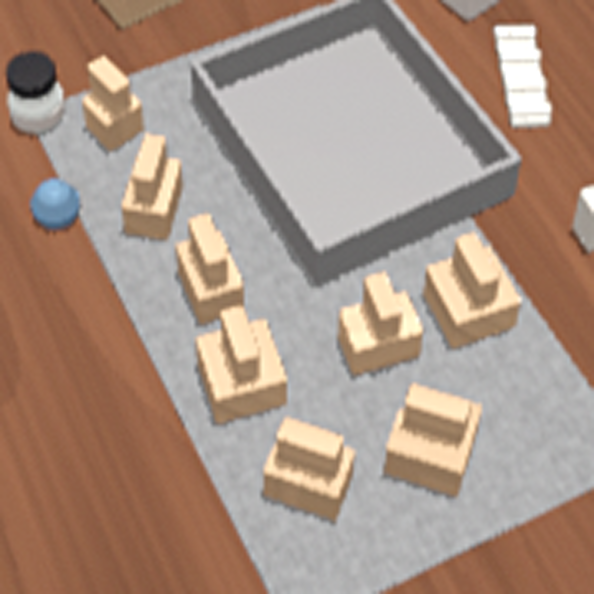

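>>> step_arm([
  {"offset":[0,0,-1.2],"roll":0.161},
  {"offset":[0,0,-1.2],"roll":0.161},
  {"offset":[0,0,-1.2],"roll":0.161},
  {"offset":[0,0,-1.2],"roll":0.161},
  {"offset":[0,0,-1.2],"roll":0.161},
  {"offset":[0,0,-1.2],"roll":0.161},
  {"offset":[0,0,-1.2],"roll":0.161},
])

```text
t: 3.22
tool_pos: [0.2587, 0.5414, 0.303]
orientation: [2.229, 2.213, -0.0]
force: [-0.0, -0.5, -0.4]
opening: 0.0928
```

>>> step_arm([
  {"offset":[-5.1,3.3,0],"roll":0},
  {"offset":[-5.1,3.3,0],"roll":0},
  {"offset":[-5.1,3.3,0],"roll":0},
  {"offset":[-5.1,3.3,0],"roll":0},
  {"offset":[-5.1,3.3,0],"roll":0},
  {"offset":[-5.1,3.3,0],"roll":0},
  {"offset":[-5.1,3.3,0],"roll":0},
  {"offset":[-5.1,3.3,0],"roll":0},
  {"offset":[0,0,0],"roll":0},
  {"offset":[0,0,0],"roll":0},
])

```text
t: 4.47
tool_pos: [0.5217, 0.133, 0.3026]
orientation: [-2.224, -2.218, 0.0]
force: [-0.2, 0.0, -1.1]
opening: 0.0927
```

Run:
```python
from h import *
s=robot.read_state();print(s["t"],s["tool_pos"],np.round(yaw(),3).tolist())
p=cams.read_camera("wrist");np.savez("pics/w1.npz",**p)
for k,z in [("case_floor",.006),("stone0_c",.022),("stone1_c",.022),("gap0",.006)]:
    for r in cams.pinpoint(p,k):
        if r["score"]>.25: print(k,np.round(r["xy"]).tolist(),round(r["score"],2),np.round(onz(p,r["xy"],z)[:2],3).tolist())
cv2.imwrite("pics/w1.png",p["pixels"][:,:,::-1])
```

```text
4.475 [0.52167264 0.13303381 0.30255175] [[0.003, 1.0, -0.0], [1.0, -0.003, 0.0], [0.0, -0.0, -1.0]]
case_floor [271.0, 111.0] 0.9 [0.543, 0.2]
stone0_c [249.0, 51.0] 0.79 [0.509, 0.286]
gap0 [296.0, 47.0] 0.94 [0.579, 0.294]
gap0 [250.0, 135.0] 0.85 [0.509, 0.161]
gap0 [316.0, 160.0] 0.81 [0.621, 0.117]
gap0 [236.0, 97.0] 0.78 [0.486, 0.221]
```

View pics/w1.png

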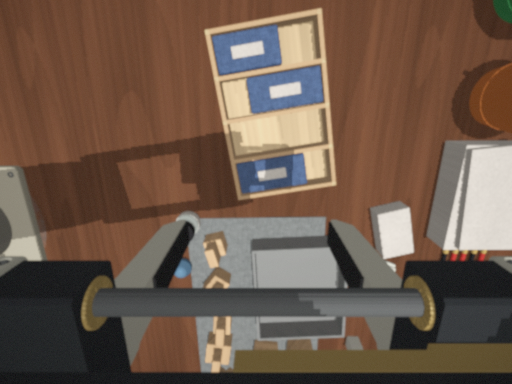

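Wrist view: up = +y, right = +x. The gaps are right (299,42), left (236,97), none, right (316,160), so the case is turned about 180°. From the top the lanes run 0 (wide gap), 1 (narrow gap), 2 (empty), 3 (narrow gap).

>>> step_arm([
  {"offset":[-6.0,-0.4,0],"roll":0},
  {"offset":[-6.0,-0.4,0],"roll":0},
  {"offset":[-6.0,-0.4,0],"roll":0},
  {"offset":[-6.0,-0.4,0],"roll":0},
  {"offset":[-6.0,-0.4,0],"roll":0},
  {"offset":[0,0,0],"roll":0},
  {"offset":[0,0,0],"roll":0},
])

```text
t: 5.6
tool_pos: [0.5014, -0.1662, 0.3027]
orientation: [-2.223, -2.219, -0.001]
force: [-0.2, 0.8, 0.3]
opening: 0.0929
```

Run:
```python
from h import *
p=cams.read_camera("wrist");np.savez("pics/w2.npz",**p);print(p.keys())
cv2.imwrite("pics/w2.png",p["pixels"][:,:,::-1])
```

```text
dict_keys(['pixels', 'fx', 'fy', 'cx', 'cy', 'extrinsics', 'shot'])
```

>>> step_arm([
  {"offset":[-6.0,0,0],"roll":0},
  {"offset":[-6.0,0,0],"roll":0},
  {"offset":[-3.0,0,0],"roll":0},
  {"offset":[0,0,0],"roll":0},
  {"offset":[0,0,0],"roll":0},
])

```text
t: 6.28
tool_pos: [0.5017, -0.3152, 0.3027]
orientation: [-2.221, -2.221, -0.001]
force: [-0.3, -0.1, -0.8]
opening: 0.0931
```

Run:
```python
from h import *
p=cams.read_camera("wrist");np.savez("pics/w3.npz",**p)
a=cv2.imread("pics/w2.png")[:300];b=p["pixels"][:300,:,::-1]
cv2.imwrite("pics/w23.png",cv2.resize(np.hstack([a[:,120:420],b[:,120:420]]),None,fx=1.33,fy=1.33,interpolation=cv2.INTER_CUBIC))
```

```text
(no output)
```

View pics/w23.png

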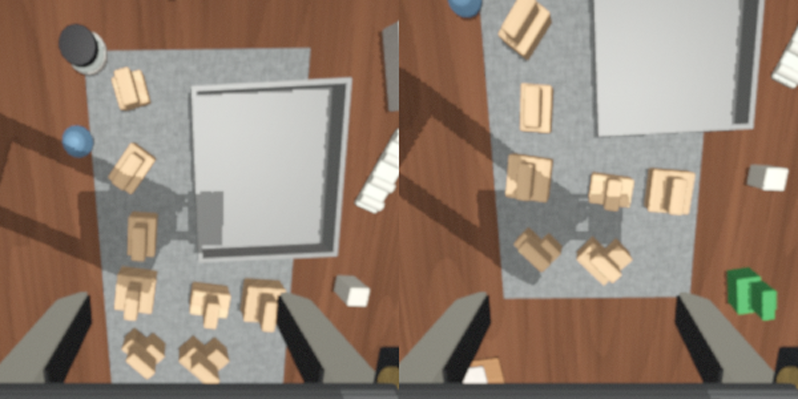

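```bash
cat > fit.py <<'E'
from h import *
from scipy.optimize import minimize
def load(n): return {k:(v if v.shape else v.item()) for k,v in np.load(f"pics/{n}.npz").items()}
def wood(p):
    a=p["pixels"].astype(float);return ((a[...,0]-a[...,2])/(a[...,0]+a[...,2]+1)>.10)
def box(x0,x1,y0,y1,z0,z1): return np.array([[x,y,z] for x in(x0,x1) for y in(y0,y1) for z in(z0,z1)])
def model(k):
    w=.025 if k in("wide","chip0","chip2") else .017; l=.017 if k in("chip2","chip3") else .025; rl=.017 if l==.017 else .02
    rib=box(-.008,.008,-rl,rl,.035,.067)
    if k=="chip0": return [box(-w,.005,-l,l,0,.035),box(.005,w,-l,.001,0,.035),box(-.008,.005,-rl,rl,.035,.067),box(.005,.008,-rl,.001,.035,.067)]
    if k=="chip1": return [box(-w,.0034,-l,l,0,.035),box(.0034,w,-l,.001,0,.035),box(-.008,.0034,-rl,rl,.035,.067),box(.0034,.008,-rl,.001,.035,.067)]
    return [box(-w,w,-l,l,0,.035),rib]
S=6
def render(p,parts,q,o,n,dz=0):
    c,s=np.cos(q[2]),np.sin(q[2]);m=np.zeros((n*S,n*S),np.uint8)
    for b in parts:
        X=np.c_[q[0]+c*b[:,0]-s*b[:,1],q[1]+s*b[:,0]+c*b[:,1],b[:,2]+dz]
        uv=(np.array([proj(p,x) for x in X])-o+.5)*S
        cv2.fillConvexPoly(m,cv2.convexHull(np.round(uv*16).astype(np.int32)),1,shift=4)
    return m
def fit(p,k,xy,yaws=None,n=70,mask=None,dz=0):
    parts=model(k);o=np.round(proj(p,[*xy,.03]))-n//2
    W=wood(p) if mask is None else mask
    M=np.zeros((n,n),np.uint8);y0,x0=int(o[1]),int(o[0])
    ys=slice(max(y0,0),min(y0+n,384));xs=slice(max(x0,0),min(x0+n,512));M[ys.start-y0:ys.stop-y0,xs.start-x0:xs.stop-x0]=W[ys,xs]
    nl,L,st,_=cv2.connectedComponentsWithStats(M);c=n//2;r=8
    lab=np.bincount(L[c-r:c+r,c-r:c+r][L[c-r:c+r,c-r:c+r]>0]).argmax();M=(L==lab).astype(np.uint8)
    T=cv2.resize(M*255,None,fx=S,fy=S,interpolation=cv2.INTER_LINEAR)>127
    def cost(v):
        m=render(p,parts,(v[0]/100,v[1]/100,v[2]/2),o,n,dz)>0;return 1-(m&T).sum()/(m|T).sum()
    best=None
    for y in (yaws if yaws is not None else np.linspace(-.9,.9,7)):
        v0=np.array([xy[0]*100,xy[1]*100,y*2])
        r=minimize(cost,v0,method="Nelder-Mead",options=dict(initial_simplex=v0+np.array([[0,0,0],[1,0,0],[0,1,0],[0,0,.5]]),maxiter=60,xatol=.01,fatol=3e-4))
        if best is None or r.fun<best.fun: best=r
    return np.array([best.x[0]/100,best.x[1]/100,best.x[2]/2]),1-best.fun
E
cat > run1.py <<'E'
from fit import *
K=["wide","narrow","chip0","chip1","chip2","chip3"]
g=dict(A=("w2",.443,-.04),B=("w2",.446,-.124),C=("w3",.444,-.205),D=("w3",.44,-.285),E=("w3",.444,-.372),F=("w3",.53,-.38),G=("w3",.535,-.30),H=("w3",.60,-.295))
for n,(v,x,y) in g.items():
    p=load(v);R_=sorted([(fit(p,k,(x,y)),k) for k in K],key=lambda r:-r[0][1])
    print(n,[(k,np.round(q,4).tolist(),round(s,3)) for (q,s),k in R_[:2]],flush=True)
# case
p=load("w1");a=p["pixels"].astype(int)
from scipy.optimize import least_squares
m=((a[...,0]>150)&(a[...,0]-a[...,2]>40)).astype(np.uint8)|((a[...,2]-a[...,0]>25)).astype(np.uint8)
m[205:]=0;m[:,:195]=0;m[:,345:]=0;m=cv2.morphologyEx(m,cv2.MORPH_CLOSE,np.ones((9,9)))
n,L,st,c=cv2.connectedComponentsWithStats(m);i=1+st[1:,4].argmax()
cn=max(cv2.findContours((L==i).astype(np.uint8),0,1)[0],key=len)[:,0]
W=np.array([onz(p,u,.041)[:2]*1000 for u in cn],np.float32);print("case",st[i],cv2.minAreaRect(W))
E
time python3 run1.py
```

```text
A [('chip3', [0.442, -0.0363, 0.2527], np.float64(0.947)), ('chip1', [0.4402, -0.0282, 0.2583], np.float64(0.744))]
B [('narrow', [0.4392, -0.1222, -0.6336], np.float64(0.962)), ('chip2', [0.4391, -0.1228, 0.9457], np.float64(0.933))]
C [('narrow', [0.4485, -0.2048, -0.0511], np.float64(0.964)), ('chip2', [0.4486, -0.2047, 1.5185], np.float64(0.914))]
D [('wide', [0.4367, -0.2825, -0.1415], np.float64(0.966)), ('chip0', [0.4369, -0.2823, -0.1388], np.float64(0.83))]
E [('chip1', [0.4444, -0.3687, 0.7732], np.float64(0.952)), ('narrow', [0.444, -0.3693, -2.3644], np.float64(0.841))]
F [('chip0', [0.5284, -0.3824, 0.7682], np.float64(0.959)), ('wide', [0.5284, -0.383, 0.7779], np.float64(0.837))]
G [('chip2', [0.5352, -0.2972, -0.1441], np.float64(0.957)), ('narrow', [0.535, -0.2976, 1.4234], np.float64(0.92))]
H [('wide', [0.607, -0.2984, -0.0798], np.float64(0.955)), ('chip0', [0.6077, -0.2976, -0.0823], np.float64(0.864))]
case [  204     8   133   191 18259] ((547.9290161132812, 197.419921875), (164.8048858642578, 256.7757873535156), 9.261307716369629)
real	0m6.808s
user	0m7.296s
sys	0m0.078s
```

>>> step_arm([
  {"offset":[-3.4,1.3,0],"roll":0},
  {"offset":[-3.3,1.4,0],"roll":0},
  {"offset":[0,0,3.6],"roll":-0.154},
  {"offset":[0,0,3.6],"roll":-0.154},
  {"offset":[0,0,3.6],"roll":-0.154},
  {"offset":[0,0,3.6],"roll":-0.153},
  {"offset":[0,0,3.6],"roll":-0.153},
  {"offset":[0,0,3.6],"roll":0},
  {"offset":[0,0,3.6],"roll":0},
  {"offset":[0,0,1.0],"roll":0},
  {"offset":[0,0,0],"roll":0},
  {"offset":[0,0,0],"roll":0},
], fingers=4.5, grip_force=25)

```text
t: 7.82
tool_pos: [0.5292, -0.3848, 0.043]
orientation: [1.228, 2.888, -0.002]
force: [-0.3, -0.5, 0.3]
opening: 0.0451
```

Run:
```python
from fit import *
p=load("w1");th=np.radians(189.26);c,s=np.cos(th),np.sin(th);O=np.array([.5479,.1974])
T=lambda x,y,z:proj(p,[*(O+[c*x-s*y,s*x+c*y]),z])
k=4;x0,y0=190,0;im=cv2.resize(p["pixels"][y0:y0+150*1+60,x0:x0+160,::-1],None,fx=k,fy=k,interpolation=cv2.INTER_CUBIC)
def line(pts,col): cv2.polylines(im,[np.round([((T(*q)-[x0,y0])+.5)*k*1 for q in pts]).astype(int)],True,col,1)
r=lambda a,b,x,y,z:[(x-a,y-b,z),(x+a,y-b,z),(x+a,y+b,z),(x-a,y+b,z)]
line(r(.081,.127,0,0,.041),(0,0,255))
for i in range(4): line(r(.075,.028,0,-.093+.062*i,.041),(0,255,0))
line(r(.047,.026,.028,-.093,.038),(0,255,255));line(r(.055,.026,-.02,-.031,.038),(0,255,255));line(r(.055,.026,.02,.093,.038),(0,255,255))
cv2.imwrite("pics/ov1.png",cv2.resize(im,(600,788))[:600] if 0 else cv2.resize(im,None,fx=.71,fy=.71))
```

```text
(no output)
```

View pics/ov1.png

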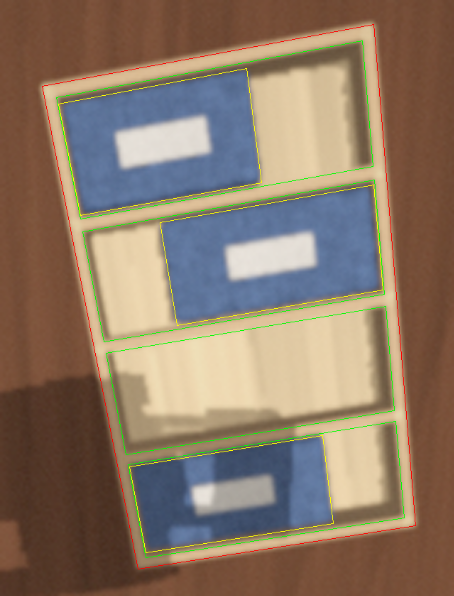

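Overlay fits case and stones nicely, lane 2 is empty. I'm now gripping chip0.

>>> step_arm([
  {"offset":[0,0,0.2],"roll":0},
  {"offset":[0,0,0],"roll":0},
  {"offset":[0,0,0],"roll":0},
  {"offset":[0,0,0],"roll":0},
  {"offset":[0,0,-5],"roll":0},
  {"offset":[0,0,-5],"roll":0.154},
  {"offset":[0,0,-1],"roll":0.154},
  {"offset":[0,0,0],"roll":0.154},
  {"offset":[0,0,0],"roll":0.153},
  {"offset":[0,0,0],"roll":0.153},
  {"offset":[0,0,0],"roll":0},
], fingers=0)

```text
t: 9.2
tool_pos: [0.5277, -0.3841, 0.1484]
orientation: [-2.222, -2.22, 0.0]
force: [0.1, -0.1, -1.5]
opening: 0.016
```

>>> step_arm([
  {"offset":[5.1,2.6,0],"roll":0},
  {"offset":[5.1,2.6,0],"roll":0},
  {"offset":[5.1,2.6,0],"roll":0},
  {"offset":[5.1,2.6,0],"roll":0},
  {"offset":[0,0,0],"roll":0},
  {"offset":[0,0,3.3],"roll":0},
  {"offset":[0,0,3.3],"roll":0},
  {"offset":[0,0,3.0],"roll":0},
  {"offset":[0,0,0],"roll":0},
  {"offset":[0,0,0],"roll":0},
])

```text
t: 10.45
tool_pos: [0.6327, -0.1812, 0.0539]
orientation: [2.222, 2.219, 0.001]
force: [0.1, 0.7, 0.0]
opening: 0.0158
```

>>> step_arm([
  {"offset":[0,0,0],"roll":0},
  {"offset":[0,0,0],"roll":0},
  {"offset":[0,0,0],"roll":0},
  {"offset":[0,0,-5],"roll":0},
  {"offset":[0,0,-4],"roll":0},
  {"offset":[0,0,0],"roll":0},
], fingers=4.5)

```text
t: 11.2
tool_pos: [0.6352, -0.1814, 0.1482]
orientation: [2.218, 2.214, 0.006]
force: [0.7, -0.2, -0.8]
opening: 0.045
```

>>> step_arm([
  {"offset":[-3.75,-3.82,0],"roll":0},
  {"offset":[-3.75,-3.82,0],"roll":0},
  {"offset":[-3.75,-3.82,0],"roll":0},
  {"offset":[-3.75,-3.82,0],"roll":0},
  {"offset":[-3.75,-3.82,0],"roll":0},
  {"offset":[0,0,1.0],"roll":-0.155},
  {"offset":[0,0,1.0],"roll":-0.155},
  {"offset":[0,0,1.0],"roll":-0.155},
  {"offset":[0,0,1.0],"roll":-0.155},
  {"offset":[0,0,2.0],"roll":-0.154},
  {"offset":[0,0,4.8],"roll":0},
  {"offset":[0,0,0],"roll":0},
])

```text
t: 12.7
tool_pos: [0.4375, -0.3641, 0.0296]
orientation: [-1.218, -2.886, -0.006]
force: [-0.8, 0.8, -0.7]
opening: 0.0449
```

>>> step_arm([
  {"offset":[0,0,0],"roll":0},
  {"offset":[0,0,0],"roll":0},
  {"offset":[0,0,0],"roll":0},
  {"offset":[0,0,0],"roll":0},
  {"offset":[0,0,-5],"roll":0},
  {"offset":[0,0,-5],"roll":0.155},
  {"offset":[0,0,-1],"roll":0.155},
  {"offset":[0,0,0],"roll":0.155},
  {"offset":[0,0,0],"roll":0.155},
  {"offset":[0,0,0],"roll":0.154},
  {"offset":[0,0,0],"roll":0},
], fingers=0)

```text
t: 14.08
tool_pos: [0.4408, -0.3674, 0.1447]
orientation: [-2.223, -2.22, 0.0]
force: [-0.9, -0.1, -0.6]
opening: 0.0159
```

>>> step_arm([
  {"offset":[4.7,2.85,0],"roll":0},
  {"offset":[4.7,2.85,0],"roll":0},
  {"offset":[4.7,2.85,0],"roll":0},
  {"offset":[4.7,2.85,0],"roll":0},
  {"offset":[0,0,0],"roll":0},
  {"offset":[0,0,3.3],"roll":0},
  {"offset":[0,0,3.3],"roll":0},
  {"offset":[0,0,2.7],"roll":0},
  {"offset":[0,0,0],"roll":0},
  {"offset":[0,0,0],"roll":0},
])

```text
t: 15.32
tool_pos: [0.5556, -0.1806, 0.0528]
orientation: [2.222, 2.219, 0.0]
force: [0.6, 0.0, -0.3]
opening: 0.0159
```

>>> step_arm([
  {"offset":[0,0,0],"roll":0},
  {"offset":[0,0,0],"roll":0},
  {"offset":[0,0,0],"roll":0},
  {"offset":[0,0,-5],"roll":0},
  {"offset":[0,0,-4],"roll":0},
  {"offset":[0,0,0],"roll":0},
  {"offset":[0,0,0],"roll":0},
], fingers=4.5)

```text
t: 16.2
tool_pos: [0.5551, -0.1796, 0.1413]
orientation: [-2.223, -2.219, 0.0]
force: [0.3, -0.3, -0.2]
opening: 0.0449
```

>>> step_arm([
  {"offset":[-5.85,-1.0,0],"roll":0},
  {"offset":[-5.85,-1.0,0],"roll":0},
  {"offset":[0,0,2.0],"roll":0.144},
  {"offset":[0,0,4.0],"roll":0},
  {"offset":[0,0,3.9],"roll":0},
  {"offset":[0,0,0],"roll":0},
  {"offset":[0,0,0],"roll":0},
  {"offset":[0,0,0],"roll":0},
])

```text
t: 17.2
tool_pos: [0.535, -0.2967, 0.043]
orientation: [2.377, 2.054, -0.0]
force: [0.7, 0.7, -0.4]
opening: 0.045
```

>>> step_arm([
  {"offset":[0,0,0],"roll":0},
  {"offset":[0,0,0],"roll":0},
  {"offset":[0,0,0],"roll":0},
  {"offset":[0,0,0],"roll":0},
  {"offset":[0,0,-5],"roll":0},
  {"offset":[0,0,-5],"roll":-0.144},
  {"offset":[0,0,-0.6],"roll":0},
  {"offset":[0,0,0],"roll":0},
  {"offset":[0,0,0],"roll":0},
], fingers=0)

```text
t: 18.32
tool_pos: [0.5338, -0.2959, 0.1462]
orientation: [-2.222, -2.216, 0.001]
force: [-0.4, -0.4, -1.7]
opening: 0.0157
```

>>> step_arm([
  {"offset":[5.3,2.45,0],"roll":0},
  {"offset":[5.3,2.45,0],"roll":0},
  {"offset":[5.3,2.45,0],"roll":0},
  {"offset":[5.2,2.45,0],"roll":0},
  {"offset":[0,0,0],"roll":0},
  {"offset":[0,0,3.3],"roll":0},
  {"offset":[0,0,3.3],"roll":0},
  {"offset":[0,0,2.8],"roll":0},
  {"offset":[0,0,0],"roll":0},
  {"offset":[0,0,0],"roll":0},
])

```text
t: 19.58
tool_pos: [0.6332, -0.0865, 0.055]
orientation: [-2.224, -2.218, 0.001]
force: [-0.1, -0.2, -0.7]
opening: 0.016
```

>>> step_arm([
  {"offset":[0,0,0],"roll":0},
  {"offset":[0,0,0],"roll":0},
  {"offset":[0,0,0],"roll":0},
  {"offset":[0,0,-5],"roll":0},
  {"offset":[0,0,-4],"roll":0},
  {"offset":[0,0,0],"roll":0},
  {"offset":[0,0,0],"roll":0},
], fingers=4.5)

```text
t: 20.45
tool_pos: [0.6332, -0.0858, 0.1443]
orientation: [-2.223, -2.219, 0.0]
force: [0.6, -0.8, -1.5]
opening: 0.0449
```

>>> step_arm([
  {"offset":[0.6,-4.78,0],"roll":0},
  {"offset":[0.6,-4.78,0],"roll":0},
  {"offset":[0.6,-4.78,0],"roll":0},
  {"offset":[0.6,-4.78,0],"roll":0},
  {"offset":[0,0,0],"roll":-0.127},
  {"offset":[0,0,0],"roll":-0.126},
  {"offset":[0,0,0],"roll":0},
  {"offset":[0,0,0],"roll":0},
], fingers=3.2)

```text
t: 21.45
tool_pos: [0.4417, -0.0613, 0.1437]
orientation: [-1.928, -2.478, 0.001]
force: [0.1, -0.0, -0.9]
opening: 0.0321
```

Run:
```python
from fit import *
s=robot.read_state();print(s["t"],s["tool_pos"])
p=cams.read_camera("wrist");np.savez("pics/w4.npz",**p)
print(fit(p,"chip3",(.442,-.0363)))
print(onz(p,cams.pinpoint(p,"ink_c")[0]["xy"],.015))
q=cams.read_camera("scene");np.savez("pics/s4.npz",**q)
print(fit(q,"chip3",(.442,-.0363)),[(np.round(onz(q,r["xy"],.0335),3),r["score"]) for r in cams.pinpoint(q,"chip3_c")])
```

```text
21.45 [ 0.44172189 -0.06133815  0.14366582]
(array([ 0.44241956, -0.03690512,  0.25035546]), np.float64(0.9102586559233958))
[0.39642005 0.00344252 0.015     ]
(array([ 0.44238217, -0.03466646,  0.11798097]), np.float64(0.18112292137328245)) [(array([ 0.453, -0.041,  0.034]), 0.68)]
```

>>> step_arm([
  {"offset":[2.38,0.68,0],"roll":0},
  {"offset":[0,0,3.4],"roll":0},
  {"offset":[0,0,3.4],"roll":0},
  {"offset":[0,0,3.4],"roll":0},
  {"offset":[0,0,0],"roll":0},
  {"offset":[0,0,0],"roll":0},
])

```text
t: 22.4
tool_pos: [0.4437, -0.0369, 0.0438]
orientation: [1.926, 2.481, 0.001]
force: [0.4, 0.0, 0.8]
opening: 0.0318
```

>>> step_arm([
  {"offset":[0,0,0],"roll":0},
  {"offset":[0,0,0],"roll":0},
  {"offset":[0,0,0],"roll":0},
  {"offset":[0,0,-5],"roll":0},
  {"offset":[0,0,-5],"roll":0.127},
  {"offset":[0,0,-0.6],"roll":0.126},
  {"offset":[0,0,0],"roll":0},
  {"offset":[0,0,0],"roll":0},
], fingers=0)

```text
t: 23.4
tool_pos: [0.4422, -0.0366, 0.1475]
orientation: [-2.22, -2.221, 0.002]
force: [0.4, 0.3, -0.9]
opening: 0.0159
```

>>> step_arm([
  {"offset":[-2.4,5.7,0],"roll":0},
  {"offset":[-2.4,5.7,0],"roll":0},
  {"offset":[0,0,0],"roll":0},
  {"offset":[0,0,3.3],"roll":0},
  {"offset":[0,0,3.3],"roll":0},
  {"offset":[0,0,2.8],"roll":0},
  {"offset":[0,0,0],"roll":0},
  {"offset":[0,0,0],"roll":0},
])

```text
t: 24.4
tool_pos: [0.5568, -0.0849, 0.0555]
orientation: [2.223, 2.22, 0.0]
force: [-0.2, -0.5, -1.3]
opening: 0.0159
```

>>> step_arm([
  {"offset":[0,0,0],"roll":0},
  {"offset":[0,0,0],"roll":0},
  {"offset":[0,0,0],"roll":0},
  {"offset":[0,0,-5],"roll":0},
  {"offset":[0,0,-4],"roll":0},
  {"offset":[0,0,0],"roll":0},
  {"offset":[0,0,0],"roll":0},
], fingers=4.0)

```text
t: 25.28
tool_pos: [0.5566, -0.085, 0.1442]
orientation: [-2.224, -2.219, 0.0]
force: [0.1, -1.0, -0.7]
opening: 0.0403
```

>>> step_arm([
  {"offset":[-1.85,-5.87,0],"roll":0},
  {"offset":[-1.85,-5.87,0],"roll":0},
  {"offset":[0,0,0],"roll":0.159},
  {"offset":[0,0,0],"roll":0.159},
  {"offset":[0,0,0],"roll":0.158},
  {"offset":[0,0,0],"roll":0.158},
  {"offset":[0,0,0],"roll":0},
  {"offset":[0,0,0],"roll":0},
])

```text
t: 26.28
tool_pos: [0.4388, -0.1215, 0.1437]
orientation: [-2.801, -1.42, 0.002]
force: [0.4, -0.6, -0.5]
opening: 0.0402
```

```bash
cat > look.py <<'E'
from fit import *
import sys
k,x,y,v=sys.argv[1],float(sys.argv[2]),float(sys.argv[3]),sys.argv[4]
s=robot.read_state();M=yaw();a=np.arctan2(M[1,1],M[0,1]);print("t",s["t"],"tcp",np.round(s["tool_pos"],4),"yaw",round(a,4))
p=cams.read_camera("wrist");np.savez(f"pics/{v}.npz",**p)
q,sc=fit(p,k,(x,y));d=np.array([q[0],q[1],.04])-s["tool_pos"];print("chock",np.round(q,4),round(sc,3),"offset cm",np.round(100*M.T@d,2),"roll",round(a-q[2],3))
E
python3 look.py narrow .4392 -.1222 w5
```

```text
t 26.275 tcp [ 0.4388 -0.1215  0.1437] yaw -0.6325
chock [ 0.4393 -0.1223 -0.6174] 0.963 offset cm [-0.03  0.11 10.37] roll -0.015
```

>>> step_arm([
  {"offset":[0,0.1,3.5],"roll":-0.015},
  {"offset":[0,0,3.5],"roll":0},
  {"offset":[0,0,3.4],"roll":0},
  {"offset":[0,0,0],"roll":0},
  {"offset":[0,0,0],"roll":0},
  {"offset":[0,0,0],"roll":0},
])

```text
t: 27.08
tool_pos: [0.4416, -0.1229, 0.0425]
orientation: [2.792, 1.436, 0.003]
force: [-0.5, -0.2, 0.4]
opening: 0.04
```

>>> step_arm([
  {"offset":[0,0,0],"roll":0},
  {"offset":[0,0,0],"roll":0},
  {"offset":[0,0,0],"roll":0},
  {"offset":[0,0,0],"roll":0},
  {"offset":[0,0,-5],"roll":0},
  {"offset":[0,0,-5],"roll":-0.156},
  {"offset":[0,0,-2],"roll":-0.156},
  {"offset":[0,0,0],"roll":-0.156},
  {"offset":[0,0,0],"roll":-0.156},
  {"offset":[0,0,0],"roll":-0.156},
  {"offset":[0,0,0],"roll":0},
  {"offset":[0,0,0],"roll":0},
], fingers=0)

```text
t: 28.58
tool_pos: [0.4401, -0.1223, 0.1605]
orientation: [-2.042, -2.387, 0.0]
force: [-0.2, 0.0, -1.0]
opening: 0.0159
```

>>> step_arm([
  {"offset":[5.5,1.67,0],"roll":-0.006},
  {"offset":[5.5,1.67,0],"roll":0},
  {"offset":[5.5,1.67,0],"roll":0},
  {"offset":[5.5,1.67,0],"roll":0},
  {"offset":[5.5,1.67,0],"roll":0},
  {"offset":[5.5,1.67,0],"roll":0},
  {"offset":[0,0,2],"roll":0},
  {"offset":[0,0,2],"roll":0},
  {"offset":[0,0,0],"roll":0},
  {"offset":[0,0,0],"roll":0},
  {"offset":[0,0,0],"roll":0},
])

```text
t: 29.95
tool_pos: [0.486, 0.2196, 0.1219]
orientation: [2.031, 2.395, 0.003]
force: [0.2, -0.7, 0.6]
opening: 0.0157
```

```bash
cat > held.py <<'E'
from fit import *
import sys
gx,gy=float(sys.argv[1]),float(sys.argv[2])
s=robot.read_state();M=yaw();a=np.arctan2(M[1,1],M[0,1]);print("t",s["t"],"tcp",np.round(s["tool_pos"],4),"yaw",round(a,4))
d=np.array([gx,gy,.0485])-s["tool_pos"];print("offset cm",np.round(100*M.T@d,2),"roll",round(a-.1616,3))
E
python3 held.py .4881 .2191
python3 - <<'E'
from h import *
p=cams.read_camera("wrist");big(p,(100,60,420,300),"pics/h1.png",2)
E
```

```text
t 29.95 tcp [0.486  0.2196 0.1219] yaw 0.164
offset cm [-0.09  0.19  7.34] roll 0.002
```

View pics/h1.png

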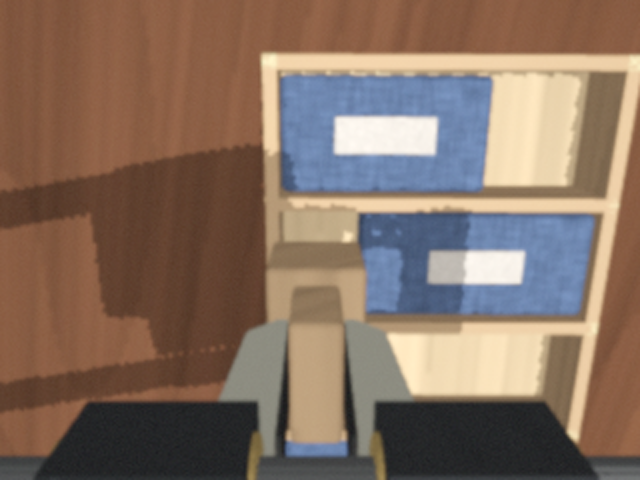

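```bash
python3 held.py .4881 .2191
python3 - <<'E'
from h import *
s=robot.read_state();M=yaw();p=cams.read_camera("wrist")
for u in [(258,204),(258,279.5)]: print(np.round(100*M.T@(onz(p,u,s["tool_pos"][2]+.0245)-s["tool_pos"]),2))
E
```

```text
t 30.0 tcp [0.486  0.2196 0.1218] yaw 0.1642
offset cm [-0.09  0.19  7.33] roll 0.003
[ 2.99  0.01 -2.45]
[-1.93  0.02 -2.45]
```

>>> step_arm([
  {"offset":[-0.12,0.19,1],"roll":0.002},
  {"offset":[0,0,1],"roll":0},
  {"offset":[0,0,0],"roll":0},
  {"offset":[0,0,1.5],"roll":0},
  {"offset":[0,0,1.5],"roll":0},
  {"offset":[0,0,1],"roll":0},
  {"offset":[0,0,1],"roll":0},
  {"offset":[0,0,0.3],"roll":0},
  {"offset":[0,0,0],"roll":0},
  {"offset":[0,0,0],"roll":0},
])

```text
t: 31.3
tool_pos: [0.4876, 0.2189, 0.048]
orientation: [2.033, 2.395, 0.001]
force: [0.5, -0.4, -0.4]
opening: 0.016
```

>>> step_arm([
  {"offset":[0,0,0],"roll":0},
  {"offset":[0,0,0],"roll":0},
  {"offset":[0,0,0],"roll":0},
  {"offset":[0,0,-3],"roll":0},
  {"offset":[0,0,-5],"roll":0},
  {"offset":[0,0,-1.5],"roll":0.107},
  {"offset":[0,0,0],"roll":0.106},
  {"offset":[0,0,0],"roll":0},
  {"offset":[0,0,0],"roll":0},
], fingers=3.0)

```text
t: 32.42
tool_pos: [0.4869, 0.2186, 0.1422]
orientation: [-2.274, -2.168, 0.001]
force: [0.5, 0.1, -0.5]
opening: 0.03
```

Run:
```python
from h import *
s=robot.read_state();M=yaw();print(s["tool_pos"],np.round(100*M.T@(np.array([.4485,-.2048,.145])-s["tool_pos"]),2))
p=cams.read_camera("wrist");big(p,(150,60,410,300),"pics/h2.png",2)
```

```text
[0.48693996 0.21860497 0.1421885 ] [-42.48  -1.82  -0.27]
```

View pics/h2.png

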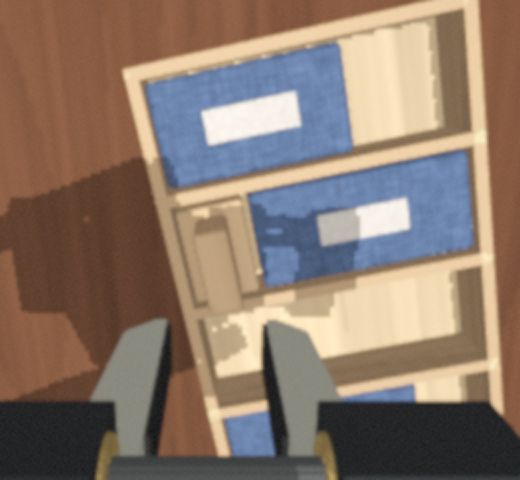

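The first narrow chock is seated in lane 1 (about (218,255) in the crop). Next is narrow C.

>>> step_arm([
  {"offset":[-6.07,-0.26,0],"roll":0},
  {"offset":[-6.07,-0.26,0],"roll":0},
  {"offset":[-6.07,-0.26,0],"roll":0},
  {"offset":[-6.07,-0.26,0],"roll":0},
  {"offset":[-6.07,-0.26,0],"roll":0},
  {"offset":[-6.07,-0.26,0],"roll":0},
  {"offset":[-6.07,-0.26,0],"roll":0},
  {"offset":[0,0,0],"roll":0},
  {"offset":[0,0,0],"roll":0},
  {"offset":[0,0,0],"roll":0},
], fingers=4.0)

```text
t: 33.72
tool_pos: [0.448, -0.2033, 0.1424]
orientation: [-2.273, -2.167, -0.0]
force: [-0.3, -0.0, 0.1]
opening: 0.0398
```

```bash
python3 look.py narrow .4485 -.2048 w6
```

```text
t 33.725 tcp [ 0.448  -0.2033  0.1424] yaw -0.0479
chock [ 0.4488 -0.2046 -0.0661] 0.965 offset cm [-0.14  0.1  10.24] roll 0.018
```

>>> step_arm([
  {"offset":[-0.14,0.1,3.4],"roll":0.018},
  {"offset":[0,0,3.5],"roll":0},
  {"offset":[0,0,3.4],"roll":0},
  {"offset":[0,0,0],"roll":0},
  {"offset":[0,0,0],"roll":0},
  {"offset":[0,0,0],"roll":0},
])

```text
t: 34.52
tool_pos: [0.4502, -0.2067, 0.0417]
orientation: [2.293, 2.143, 0.001]
force: [0.4, -1.1, -0.2]
opening: 0.0397
```

>>> step_arm([
  {"offset":[0,0,0],"roll":0},
  {"offset":[0,0,0],"roll":0},
  {"offset":[0,0,0],"roll":0},
  {"offset":[0,0,0],"roll":0},
  {"offset":[0,0,-5],"roll":0},
  {"offset":[0,0,-5],"roll":-0.114},
  {"offset":[0,0,-2],"roll":-0.114},
  {"offset":[0,0,0],"roll":0},
  {"offset":[0,0,0],"roll":0},
  {"offset":[0,0,0],"roll":0},
], fingers=0)

```text
t: 35.78
tool_pos: [0.4477, -0.2056, 0.1577]
orientation: [-2.037, -2.388, 0.001]
force: [-0.3, 0.3, -1.0]
opening: 0.0161
```

```bash
python3 held.py .6176 .1145
```

```text
t 35.775 tcp [ 0.4477 -0.2056  0.1577] yaw 0.1585
offset cm [28.9  21.85 10.93] roll -0.003
```

>>> step_arm([
  {"offset":[4.82,3.64,0],"roll":0},
  {"offset":[4.82,3.64,0],"roll":0},
  {"offset":[4.82,3.64,0],"roll":0},
  {"offset":[4.82,3.64,0],"roll":0},
  {"offset":[4.82,3.64,0],"roll":0},
  {"offset":[4.82,3.64,0],"roll":0},
  {"offset":[0,0,2],"roll":0},
  {"offset":[0,0,2],"roll":0},
  {"offset":[0,0,0],"roll":0},
  {"offset":[0,0,0],"roll":0},
  {"offset":[0,0,0],"roll":0},
])

```text
t: 37.15
tool_pos: [0.6189, 0.1134, 0.1209]
orientation: [2.037, 2.39, 0.002]
force: [0.3, -0.4, -0.5]
opening: 0.0159
```

```bash
python3 held.py .6176 .1145
python3 - <<'E'
from h import *
p=cams.read_camera("wrist");big(p,(150,60,410,300),"pics/h3.png",3)
# rib top near end: last beech row along column 258
a=p["pixels"][:, 256:261].mean(1).astype(int);print([(r,a[r].tolist()) for r in range(195,290,5)])
E
```

```text
t 37.15 tcp [0.6189 0.1134 0.1209] yaw 0.1588
offset cm [ 0.13 -0.12  7.24] roll -0.003
[(195, [170, 143, 111]), (200, [162, 135, 104]), (205, [130, 107, 82]), (210, [131, 108, 82]), (215, [132, 108, 82]), (220, [161, 133, 102]), (225, [180, 152, 118]), (230, [180, 152, 117]), (235, [180, 152, 118]), (240, [181, 153, 118]), (245, [180, 152, 118]), (250, [180, 152, 118]), (255, [181, 152, 118]), (260, [181, 152, 118]), (265, [180, 152, 117]), (270, [180, 152, 118]), (275, [181, 153, 119]), (280, [161, 149, 136]), (285, [151, 153, 152])]
```

View pics/h3.png

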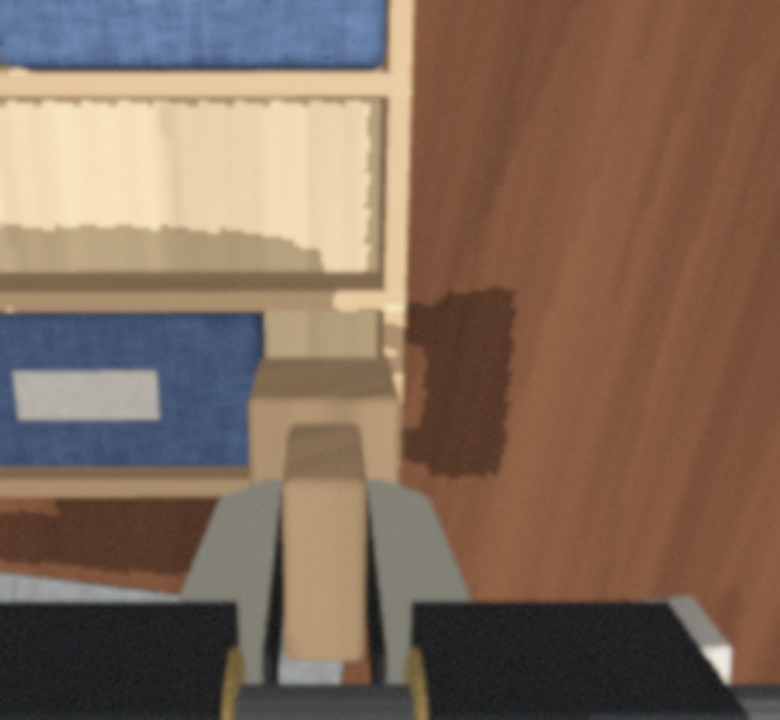

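>>> step_arm([
  {"offset":[0.09,-0.12,1],"roll":-0.003},
  {"offset":[0,0,1],"roll":0},
  {"offset":[0,0,0],"roll":0},
  {"offset":[0,0,1.5],"roll":0},
  {"offset":[0,0,1.5],"roll":0},
  {"offset":[0,0,1],"roll":0},
  {"offset":[0,0,1],"roll":0},
  {"offset":[0,0,0.3],"roll":0},
  {"offset":[0,0,0],"roll":0},
  {"offset":[0,0,0],"roll":0},
])

```text
t: 38.45
tool_pos: [0.6174, 0.1149, 0.0471]
orientation: [2.033, 2.394, 0.001]
force: [-0.4, 0.7, -0.9]
opening: 0.0161
```

>>> step_arm([
  {"offset":[0,0,0],"roll":0},
  {"offset":[0,0,0],"roll":0},
  {"offset":[0,0,0],"roll":0},
  {"offset":[0,0,-3],"roll":0},
  {"offset":[0,0,-5],"roll":0},
  {"offset":[0,0,-1.7],"roll":0.12},
  {"offset":[0,0,0],"roll":0.12},
  {"offset":[0,0,0],"roll":0},
  {"offset":[0,0,0],"roll":0},
], fingers=3.0)

```text
t: 39.58
tool_pos: [0.6166, 0.1148, 0.1431]
orientation: [-2.302, -2.137, 0.001]
force: [0.5, -1.0, 0.1]
opening: 0.0304
```

Run:
```python
from h import *
s=robot.read_state();M=yaw();print(s["tool_pos"],np.round(100*M.T@(np.array([.607,-.2984,.145])-s["tool_pos"]),2))
```

```text
[0.61659847 0.11476578 0.14308126] [-41.27   2.11  -0.19]
```

>>> step_arm([
  {"offset":[-5.9,0.3,0],"roll":0},
  {"offset":[-5.9,0.3,0],"roll":0},
  {"offset":[-5.9,0.3,0],"roll":0},
  {"offset":[-5.9,0.3,0],"roll":0},
  {"offset":[-5.9,0.3,0],"roll":0},
  {"offset":[-5.9,0.3,0],"roll":0},
  {"offset":[-5.9,0.3,0],"roll":0},
  {"offset":[0,0,0],"roll":0},
  {"offset":[0,0,0],"roll":0},
  {"offset":[0,0,0],"roll":0},
], fingers=4.0)

```text
t: 40.83
tool_pos: [0.6063, -0.2971, 0.1433]
orientation: [-2.302, -2.136, -0.0]
force: [-0.1, 0.9, 0.5]
opening: 0.0401
```

```bash
python3 look.py wide .607 -.2984 w7
```

```text
t 40.825 tcp [ 0.6063 -0.2971  0.1433] yaw -0.0749
chock [ 0.6071 -0.2984 -0.0725] 0.965 offset cm [-0.13  0.09 10.33] roll -0.002
```

>>> step_arm([
  {"offset":[-0.13,0.09,3.4],"roll":0},
  {"offset":[0,0,3.4],"roll":0},
  {"offset":[0,0,2.2],"roll":0},
  {"offset":[0,0,1.1],"roll":0},
  {"offset":[0,0,0],"roll":0},
  {"offset":[0,0,0],"roll":0},
  {"offset":[0,0,0],"roll":0},
])

```text
t: 41.75
tool_pos: [0.6078, -0.3005, 0.0442]
orientation: [2.304, 2.133, 0.001]
force: [-0.7, -0.3, 0.1]
opening: 0.0398
```

>>> step_arm([
  {"offset":[0,0,0],"roll":0},
  {"offset":[0,0,0],"roll":0},
  {"offset":[0,0,0],"roll":0},
  {"offset":[0,0,0],"roll":0},
  {"offset":[0,0,-5],"roll":0},
  {"offset":[0,0,-5],"roll":-0.118},
  {"offset":[0,0,-2],"roll":-0.118},
  {"offset":[0,0,0],"roll":0},
  {"offset":[0,0,0],"roll":0},
  {"offset":[0,0,0],"roll":0},
], fingers=0)

```text
t: 43.0
tool_pos: [0.6058, -0.2993, 0.1601]
orientation: [-2.037, -2.387, 0.001]
force: [-0.2, -0.4, -1.1]
opening: 0.0157
```

```bash
python3 held.py .5798 .2968
```

```text
t 43.0 tcp [ 0.6058 -0.2993  0.1601] yaw 0.1575
offset cm [59.26  6.81 11.28] roll -0.004
```

>>> step_arm([
  {"offset":[5.93,0.68,0],"roll":-0.004},
  {"offset":[5.93,0.68,0],"roll":0},
  {"offset":[5.93,0.68,0],"roll":0},
  {"offset":[5.93,0.68,0],"roll":0},
  {"offset":[5.93,0.68,0],"roll":0},
  {"offset":[5.93,0.68,0],"roll":0},
  {"offset":[5.93,0.68,0],"roll":0},
  {"offset":[5.93,0.68,0],"roll":0},
  {"offset":[5.93,0.68,0],"roll":0},
  {"offset":[5.93,0.68,0],"roll":0},
  {"offset":[0,0,0],"roll":0},
])

```text
t: 44.38
tool_pos: [0.5761, 0.3004, 0.1608]
orientation: [-2.027, -2.398, 0.002]
force: [-0.3, 0.2, -1.0]
opening: 0.016
```

>>> step_arm([
  {"offset":[0,0,2],"roll":0},
  {"offset":[0,0,2],"roll":0},
  {"offset":[0,0,0],"roll":0},
  {"offset":[0,0,0],"roll":0},
  {"offset":[0,0,0],"roll":0},
])

```text
t: 45.0
tool_pos: [0.5788, 0.296, 0.1236]
orientation: [2.034, 2.394, 0.002]
force: [-0.3, 0.4, -0.7]
opening: 0.016
```

```bash
python3 held.py .5798 .2968
python3 - <<'E'
from h import *
p=cams.read_camera("wrist")
a=p["pixels"][:, 256:261].mean(1).astype(int);print([(r,a[r].tolist()) for r in list(range(210,228,2))+list(range(272,288,2))])
E
```

```text
t 45.0 tcp [0.5788 0.296  0.1236] yaw 0.1623
offset cm [0.06 0.1  7.51] roll 0.001
[(210, [166, 140, 110]), (212, [168, 141, 110]), (214, [172, 145, 113]), (216, [175, 148, 117]), (218, [199, 171, 135]), (220, [216, 187, 150]), (222, [221, 192, 155]), (224, [221, 192, 155]), (226, [221, 192, 155]), (272, [222, 193, 155]), (274, [222, 193, 156]), (276, [226, 197, 159]), (278, [255, 247, 208]), (280, [255, 255, 218]), (282, [255, 255, 219]), (284, [255, 255, 219]), (286, [255, 253, 214])]
```

>>> step_arm([
  {"offset":[-0.02,0.1,1],"roll":0},
  {"offset":[0,0,1],"roll":0},
  {"offset":[0,0,0],"roll":0},
  {"offset":[0,0,1.5],"roll":0},
  {"offset":[0,0,1.5],"roll":0},
  {"offset":[0,0,1],"roll":0},
  {"offset":[0,0,1],"roll":0},
  {"offset":[0,0,0.3],"roll":0},
  {"offset":[0,0,0],"roll":0},
  {"offset":[0,0,0],"roll":0},
])

```text
t: 46.3
tool_pos: [0.5795, 0.2964, 0.0502]
orientation: [2.033, 2.395, 0.001]
force: [-0.4, 0.5, 0.1]
opening: 0.0158
```

>>> step_arm([
  {"offset":[0,0,0],"roll":0},
  {"offset":[0,0,0],"roll":0},
  {"offset":[0,0,0],"roll":0},
  {"offset":[0,0,-3],"roll":0},
  {"offset":[0,0,-5],"roll":0},
  {"offset":[0,0,-6],"roll":0},
  {"offset":[-6,0,-4],"roll":0},
  {"offset":[-6,0,0],"roll":0},
  {"offset":[-4,0,0],"roll":0},
  {"offset":[0,0,0],"roll":0},
  {"offset":[0,0,0],"roll":0},
  {"offset":[0,0,0],"roll":0},
], fingers=3.0)

```text
t: 47.8
tool_pos: [0.6035, 0.1475, 0.2242]
orientation: [-2.031, -2.396, -0.0]
force: [0.2, 0.3, -0.4]
opening: 0.0298
```

Run:
```python
from h import *
s=robot.read_state();print(s["tool_pos"])
p=cams.read_camera("wrist");np.savez("pics/w9.npz",**p)
q=cams.read_camera("scene");r=cams.read_camera("side");np.savez("pics/s9.npz",**q)
a=cv2.resize(p["pixels"][0:240,130:400,::-1],None,fx=1.8,fy=1.8,interpolation=cv2.INTER_CUBIC)
b=cv2.resize(r["pixels"][90:350,160:375,::-1],(int(215*432/260),432),interpolation=cv2.INTER_CUBIC)[:a.shape[0]]
print(a.shape,b.shape);cv2.imwrite("pics/f1.png",np.hstack([a[:432],b]) [:, :800])
```

```text
[0.60348056 0.14746019 0.22420349]
(432, 486, 3) (432, 357, 3)
```

View pics/f1.png

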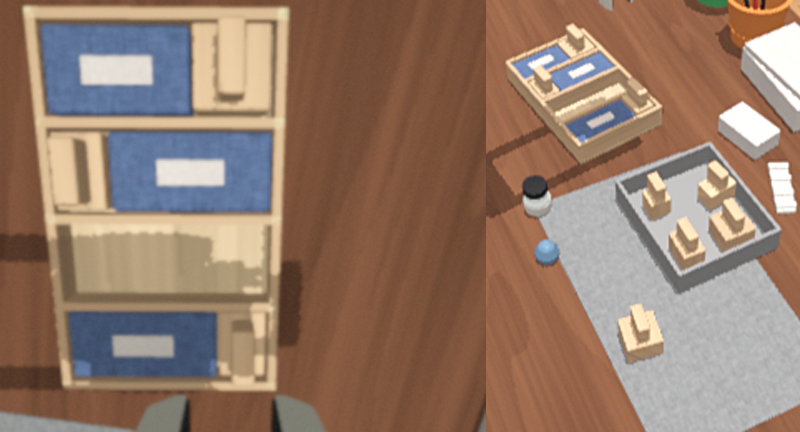

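```bash
python3 -c "
from plant import robot
print(robot.close_job(), robot.read_state()['t'])"
```

```text
the job is handed in; nothing more can be done
the job is handed in; nothing more can be done
```

The case is packed and the job is handed in, at about 48 s of the 208 s allowed.

- **Case:** lane 2 turned out to be empty, so I left it unfilled. I put one wide chock in lane 0 and one narrow chock each in lanes 1 and 3, all down on the case floor.
- **Rejects:** all four broken or short chocks were present, and all four now stand in the grey tub.
- **Spare:** the spare wide chock is still on the mat.

**Last checks:** the final wrist and side pictures show the three chocks seated upright beside their inkstone boxes and the four rejects inside the tub. The dropper, ink jar, cards and brush rest look undisturbed. The seal and the green look-alike were out of frame, but the arm never reached for either. The gripper is empty and well clear of everything, and I felt no notable contact force during any placing.

No check failed or disagreed, but I judged uprightness and seating by eye and from the height at release, not by a separate measurement.

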